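# Load, clamp and start the tube-welding fixture

### The arm

A 6-joint arm with a two-finger parallel gripper is mounted at the origin on the work surface. World frame = base frame: x ahead of the robot, y to its left, z up, the work surface at z = 0. Lengths are in m, angles in rad, forces in N, time in s.
With the tool pointing down it reaches from about 0.3 to 0.825 m from the base axis. Payload 5.4 kg.
Tool frame: the origin (TCP) lies at the very end of the fingers, on their centre line; the grasp point (between the pads) lies 19 mm behind it; z points along the fingers, x is the direction in which the jaws open and shut, and the axes are right-handed (so a half turn about z gives the same grasp; the last joint's range is limited). The gripper opens to 92 mm and grips with 3 to 60 N. Pads are 20 mm wide; open, the fingers measure 128 mm over their backs; the gripper's body (75 mm by 189 mm) begins 69 mm behind the grasp point.
Start: joints at [0.955, 0.158, 1.597, -0, 1.386, -0.21], TCP at [0.227, 0.528, 0.215] pointing down, gripper open.
Joint ranges: [-2.91, 2.91], [-0.94, 2.29], [0.18, 2.7], [-1.29, 4.43], [0.17, 2.64], [-3, 3]. Speed limits (rad/s): [2.57, 2.57, 3.14, 3.14, 3.14, 3.14].

### API

Orientations are given as a unit quaternion [x, y, z, w].
In Python, from rig import * gives the robot as it stands. The module is installed in compiled form; this text tells all that it offers. Calls block until the motion is done:
- reach(position, orientation): joint-space move of the TCP to a pose.
- movel(position, feed=0.15, orientation=None, force_limit=None): straight line of the TCP; orientation=None keeps the orientation; feed is the mean speed in m/s. With force_limit (N) it stops when the force on the tool has changed by that much, and returns True; else False.
- set_joints(angles): joint-space move.
- move_gripper(opening, effort=None): opening from 0.0 (shut) to 1.0 (fully open); effort is the grip in N (None keeps the last); returns when the fingers have stopped.
- pause(seconds).
- inverse_kinematics(position, orientation): joint angles nearest the present ones, or None.
- snapshot(name): name is "scene" or "top" or "wrist"; returns the picture (420x560x3 uint8, red, green, blue); there is no depth.
- camera_model(name): a dict with "intrinsics" (3x3 intrinsics, pixels), "world_to_cam" (4x4, takes a point from world to camera coordinates); the wrist camera has in their place "hand_eye" (4x4, takes a point from camera to tool coordinates, whose origin is the TCP and whose axes are the tool frame's). Camera axes: x right, y down, z forward; pixel columns grow to the right and rows downward; lengths in m; the calibration is good to about 2 mm. A picture is of the moment at which its call begins: read the wrist's pose just before it. camera_model takes no time and is no camera call.
A pose or a line that the arm cannot do raises IKError and nothing moves.
- finish_job(): hands the job in, once; it reports no verdict.
Trained networks look in the newest picture that a camera, given by its name, has taken for a name from the list of things; names that differ only in an ending like _2 or _b are one class to them, and where a whole thing is asked for, a point or a joint stands for the part that bears it (a point fixed in the world has none). Each returns a list of dicts, best first, with "p" (0 to 1); they miss things now and then, are a little off and sometimes report something else, mostly with a low value. They report only what shows in the picture. A call takes as long as a camera call.
- find_in(camera, name): "point" ([x, y, z] in m, in world coordinates, good to about 4 mm: the middle of the surface that is visible of it).
- masks_of(camera, name): "region" (420x560 bool, what is visible of it).
- place_of(camera, name): "point" ([x, y, z] in m, in world coordinates, good to about 4 mm: a listed point, or the origin of a listed thing).
Readings, each from a call of its own:
- get_clock(): time.
- get_joints(): joint angles.
- get_qd(): joint speeds.
- get_tau(): joint torques, N m.
- get_tcp_pos(): TCP position.
- get_ee_rot(): TCP orientation.
- get_ft_force(): force on the tool from outside, world axes, zero at the start.
- get_wrist_torque(): the same for the moment, N m.
- get_grip_width(): opening from 0.0 (shut) to 1.0 (fully open).
Only numpy, scipy, OpenCV 4.12 (cv2) and the standard library are available. Lean on these libraries where they do the work, as an engineer would, in place of code of your own. Each camera call takes 0.05 s, during which the arm holds its last target.

### The job

Clear the finished flanged piece off the welding fixture and set it upright in the middle of the plywood board, and load the fixture with all the loose plain tubes of the kind (round or square) shown by the sample on the round sample stand, one over each brass post, standing flat on the plate, and leave the tubes of the other kind off the fixture. When all are in place, take the T-handled square key, set it in the clamp screw's square recess and turn the screw clockwise until it is locked, put the key back in its holder, and only then press the large white start pad with the shut fingertips until you feel about 6 N (never more than 25 N). Do not knock over or push away the spray can or the jar.

Things in the scene. Friction and masses are not known exactly. Their poses are not given: they have to be found in the camera images.
- round0: Round steel tube standing upright on the table, open at both ends, 60 mm tall, 52 mm outside and 42 mm inside diameter. Origin at the centre of its underside, z up along the tube. 0.2 to 0.36 kg. Two or three of this kind are present at the start, absent ones read None.
- round1: Round steel tube standing upright on the table, open at both ends, 60 mm tall, 52 mm outside and 42 mm inside diameter. Origin at the centre of its underside, z up along the tube. 0.2 to 0.36 kg. Two or three of this kind are present at the start, absent ones read None.
- round2: Round steel tube standing upright on the table, open at both ends, 60 mm tall, 52 mm outside and 42 mm inside diameter. Origin at the centre of its underside, z up along the tube. 0.2 to 0.36 kg. Two or three of this kind are present at the start, absent ones read None.
- square0: Square steel tube standing upright on the table, open at both ends, 60 mm tall, 50 x 50 mm outside, 41 mm inside, sides along its x and y axes. Origin at the centre of its underside, z up along the tube. 0.2 to 0.36 kg. Two or three of this kind are present at the start, absent ones read None.
- square1: Square steel tube standing upright on the table, open at both ends, 60 mm tall, 50 x 50 mm outside, 41 mm inside, sides along its x and y axes. Origin at the centre of its underside, z up along the tube. 0.2 to 0.36 kg. Two or three of this kind are present at the start, absent ones read None.
- square2: Square steel tube standing upright on the table, open at both ends, 60 mm tall, 50 x 50 mm outside, 41 mm inside, sides along its x and y axes. Origin at the centre of its underside, z up along the tube. 0.2 to 0.36 kg. Two or three of this kind are present at the start, absent ones read None.
- done0: Finished piece from the last run: round steel tube of 52 mm outside and 42 mm inside diameter with a dark flange, 66 mm square and 6 mm thick, round its foot; 60 mm tall in all, 0.3 kg. It stands over post0 at the start. Origin at the centre of its underside, z up. Just one of done0, done1, done2 is present, the others read None.
- done1: Finished piece from the last run: round steel tube of 52 mm outside and 42 mm inside diameter with a dark flange, 66 mm square and 6 mm thick, round its foot; 60 mm tall in all, 0.3 kg. It stands over post1 at the start. Origin at the centre of its underside, z up. Just one of done0, done1, done2 is present, the others read None.
- done2: Finished piece from the last run: round steel tube of 52 mm outside and 42 mm inside diameter with a dark flange, 66 mm square and 6 mm thick, round its foot; 60 mm tall in all, 0.3 kg. It stands over post2 at the start. Origin at the centre of its underside, z up. Just one of done0, done1, done2 is present, the others read None.
- board: Plywood board for finished pieces, 110 x 110 x 12 mm, fixed, at the robot's right beyond the key holder. Origin at the centre of its underside; a piece standing on it has its underside 12 mm above the table.
- fixture: Welding fixture: flat aluminium plate 100 (x) x 350 (y) x 18 mm, bolted down. Origin at the centre of its underside; its y axis runs along the row: three brass posts at y = +135, +50, -35 mm and the captive clamp screw at y = -130 mm (all at x = 0).
- post0 (a point): Foot of the first brass post (the end away from the clamp screw) on the fixture plate's top face (18 mm above the table). The post is 34 mm in diameter, its straight part 30 mm high with a cone above it, 44 mm high in all; a tube of either kind drops loosely over it and stands on the plate.
- post1 (a point): Foot of the middle brass post on the fixture plate's top face (18 mm above the table). The post is 34 mm in diameter, its straight part 30 mm high with a cone above it, 44 mm high in all; a tube of either kind drops loosely over it and stands on the plate.
- post2 (a point): Foot of the third brass post (nearest the clamp screw) on the fixture plate's top face (18 mm above the table). The post is 34 mm in diameter, its straight part 30 mm high with a cone above it, 44 mm high in all; a tube of either kind drops loosely over it and stands on the plate.
- recess (a point): Centre of the mouth of the square recess in the top of the captive clamp screw, 58 mm above the table; the recess is 22.5 x 22.5 mm and 26 mm deep, its sides along this point's x and y axes, which turn with the screw. The screw's head is a 50 mm square block, 26 mm tall, on a 68 mm disc.
- screw (a joint): Turn of the clamp screw about the vertical, rad: 0 fully open (its steel nose points across the plate, to the fixture's -x side), growing clockwise seen from above, to the stop at 1.57, locked (nose points along the row at the posts). It starts between 0 and 0.3, turns stiffly (about 0.12 N m) and stays where it is left. It does not move the tubes.
- key: T-handled square key of steel, 110 mm tall, 0.3 kg: upright shank 20 x 20 mm, sides along its x and y axes, its lowest 10 mm tapering to 12 x 12 mm; on top a flat-sided cross bar 90 mm long (along its x) x 22 mm wide (its y) x 24 mm high, centred 98 mm above the tip. Origin at the centre of the tip's end, z up. It starts standing in the holder.
- slot (a point): Centre of the mouth of the square hole in the key's holder, a fixed wooden block 64 x 64 mm and 46 mm tall; 24 x 24 mm, 40 mm deep, its sides along this point's x and y axes. The key stands on the bottom of it.
- start_pad: Start pad: large white square membrane key, 44 x 44 mm, on the low grey control box (90 x 150 x 38 mm, fixed, with a small green window and three little grey keys that do nothing). Origin at the centre of its upper face, 42 mm above the table. Pressed straight down it gives way only 2 mm: 1 N to begin, 6 N at its stop, rigid after that.
- stand: Sample stand: round aluminium disc, 110 mm in diameter, 12 mm high, fixed. Origin at the centre of its underside. The sample on this disc shows today's kind of tube.
- sample_round: Sample with a short round tube (52 mm diameter, 40 mm tall) on a 70 mm square dark plate 6 mm thick, fixed. It is either on the round sample stand or on a square light wooden block (90 mm, 12 mm high) beyond the fixture. Origin at the centre of its underside.
- sample_square: Sample with a short square tube (50 mm, 40 mm tall) on a 70 mm square dark plate 6 mm thick, fixed. It is either on the round sample stand or on a square light wooden block (90 mm, 12 mm high) beyond the fixture. Origin at the centre of its underside.
- can: Bystander: upright spray can, 60 mm in diameter, 140 mm tall. Origin at the centre of its underside.
- jar: Bystander: glass jar with a metal lid, 56 mm in diameter, 70 mm tall. Origin at the centre of its underside.

How it is judged:
By the outcome, as a careful person would: the job done as asked, in the order asked, and still so for the second after the job is handed in, with the robot touching nothing.
Of done0, done1, done2 only 1 to 1 are there at a start; the rules pass over those that are not, and their reading is None.
Of round0, round1, round2 only 2 to 3 are there at a start; the rules pass over those that are not, and their reading is None.
Of square0, square1, square2 only 2 to 3 are there at a start; the rules pass over those that are not, and their reading is None.
At some moment in a run one of round0, round1, round2, square0, square1, square2 may be knocked a few centimetres aside while the robot is not near it.
It also fails if it takes over 210 s, if anything falls off the work surface, if the arm or the gripper's body presses on something with over 40 N, if the wrist force passes 120 N, or if a joint passes its speed limit or range.

## Working session

There is one attempt and no reset: what is moved stays moved. The work goes in short steps, each a Python script; the robot and the scene stay as the last script left them, time stands still between calls to the robot, and variables do not carry over. Pictures are saved under pics/ and viewed, and the job is handed in when it is done.

```bash
mkdir -p pics; ls; python3 - <<'E'
from rig import *
import cv2, numpy as np
print(get_clock(), get_tcp_pos(), get_ee_rot(), get_joints())
for n in ["scene","top","wrist"]:
    im=snapshot(n); cv2.imwrite(f"pics/{n}0.png", im[:,:,::-1])
    m=camera_model(n); print(n,{k:np.round(np.array(v),3).tolist() for k,v in m.items()})
E
```

```text
pics
0.0 [0.2266315  0.52776637 0.2136335 ] [ 8.35091588e-01  5.50110132e-01 -8.72330006e-04  3.49232441e-04] [ 9.54902358e-01  1.59029843e-01  1.59822470e+00 -1.60533535e-05
  1.38621732e+00 -2.10087487e-01]
scene {'intrinsics': [[401.111, 0.0, 274.358], [0.0, 401.111, 207.197], [0.0, 0.0, 1.0]], 'world_to_cam': [[-0.543, 0.839, -0.018, 0.348], [0.445, 0.269, -0.854, -0.188], [-0.712, -0.472, -0.519, 1.41], [0.0, 0.0, 0.0, 1.0]]}
top {'intrinsics': [[488.062, 0.0, 281.515], [0.0, 488.062, 214.003], [0.0, 0.0, 1.0]], 'world_to_cam': [[-0.017, -1.0, -0.01, 0.002], [-0.991, 0.018, -0.131, 0.604], [0.131, 0.008, -0.991, 1.392], [0.0, 0.0, 0.0, 1.0]]}
wrist {'intrinsics': [[303.507, 0.0, 281.905], [0.0, 303.507, 211.559], [0.0, 0.0, 1.0]], 'hand_eye': [[1.0, -0.0, -0.0, 0.001], [0.0, 0.957, 0.29, -0.083], [0.0, -0.29, 0.957, -0.171], [0.0, 0.0, 0.0, 1.0]]}
```

View pics/scene0.png

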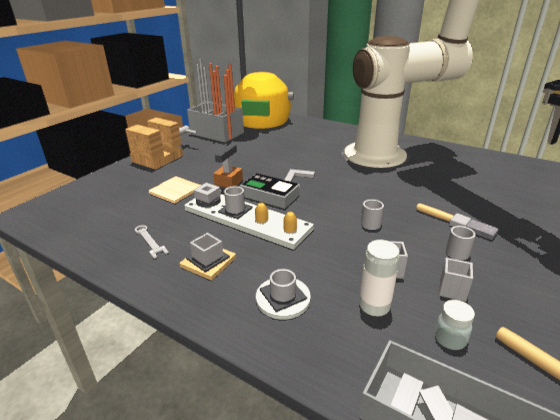

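View pics/top0.png

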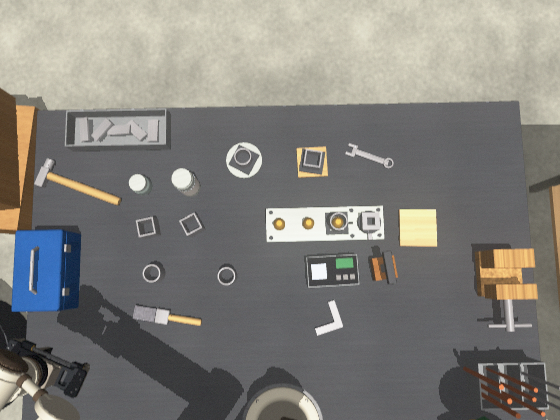

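View pics/wrist0.png

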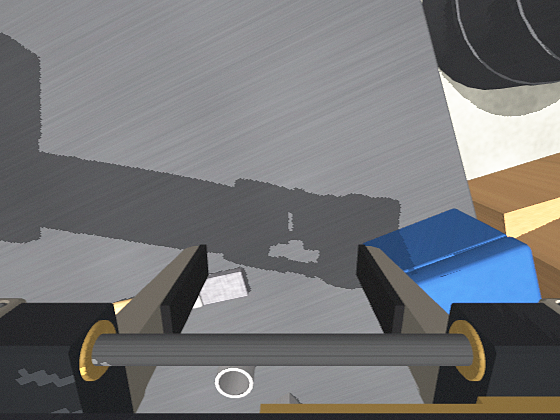

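```bash
python3 - <<'E'
from rig import *
import numpy as np
t=get_clock()
for c in ["top","scene"]:
  for n in ["round0","square0","done0","board","fixture","post0","post2","recess","key","slot","start_pad","stand","sample_round","sample_square","can","jar"]:
    try: print(c,n,[(np.round(d["point"],3).tolist(),round(d["p"],2)) for d in place_of(c,n)])
    except Exception as e: print(c,n,e)
print(get_clock()-t)
E
```

```text
top round0 [([0.442, 0.366, -0.002], 0.8), ([0.423, 0.155, -0.0], 0.58)]
top square0 [([0.578, 0.256, 0.003], 0.71), ([0.569, 0.388, -0.002], 0.64)]
top done0 [([0.573, -0.168, 0.021], 0.64)]
top board [([0.566, -0.413, 0.003], 0.94)]
top fixture [([0.574, -0.138, -0.003], 0.77), ([0.701, 0.407, -0.001], 0.27)]
top post0 [([0.574, -0.169, 0.018], 0.85), ([0.576, -0.087, 0.021], 0.75), ([0.576, -0.002, 0.02], 0.59)]
top post2 [([0.574, -0.169, 0.018], 0.85), ([0.576, -0.087, 0.021], 0.75), ([0.576, -0.002, 0.02], 0.59)]
top recess [([0.577, -0.266, 0.056], 0.57)]
top key [([0.44, -0.302, 0.006], 0.83)]
top slot [([0.439, -0.308, 0.043], 0.52), ([0.571, -0.138, -0.001], 0.23)]
top start_pad [([0.436, -0.11, 0.042], 0.61)]
top stand [([0.778, 0.11, 0.002], 0.94)]
top sample_round [([0.773, 0.106, 0.013], 0.61), ([0.574, 0.258, -0.001], 0.43), ([0.571, -0.138, -0.001], 0.29)]
top sample_square [([0.767, -0.106, 0.01], 0.94)]
top can [([0.696, 0.266, 0.001], 0.71), ([0.699, 0.408, -0.003], 0.48), ([0.578, 0.257, -0.004], 0.36)]
top jar [([0.7, 0.41, -0.001], 0.73)]
scene round0 [([0.426, 
[... 571 characters left out ...]
1), ([0.439, 0.369, -0.004], 0.49)]
scene recess [([0.579, -0.267, 0.058], 0.91)]
scene key [([0.44, -0.302, 0.004], 0.68)]
scene slot [([0.442, -0.305, 0.05], 0.88), ([0.776, 0.102, 0.002], 0.44)]
scene start_pad [([0.772, -0.105, 0.01], 0.51), ([0.432, -0.113, 0.04], 0.43)]
scene stand [([0.774, 0.103, 0.004], 0.67)]
scene sample_round [([0.772, 0.101, 0.012], 0.79), ([0.432, -0.115, 0.04], 0.44), ([0.579, -0.174, 0.02], 0.37)]
scene sample_square [([0.765, -0.105, 0.009], 0.79), ([0.436, 0.368, -0.002], 0.38), ([0.778, 0.103, 0.001], 0.21)]
scene can [([0.697, 0.266, 0.003], 0.65), ([0.577, -0.092, 0.016], 0.32)]
scene jar [([0.704, 0.411, 0.002], 0.69), ([0.696, 0.267, 0.001], 0.57)]
1.6
```

The round sample (top picture, 243,157) is on the round stand, so today's kind is round. The top view shows two round tubes, at (152,272) and (227,275), and two square ones, at (147,227) and (190,223). The finished piece is on the post nearest the screw (338,221), the key is at (385,268) and the board at (418,228).

```bash
cat > h.py <<'E'
from rig import *
import numpy as np, cv2
from scipy.spatial.transform import Rotation as R
def q(a):
    c,s=np.cos(a),np.sin(a)
    return R.from_matrix(np.array([[c,s,0],[s,-c,0],[0,0,-1.]])).as_quat()
def shot(c,name=None):
    if c=="wrist":
        p=np.array(get_tcp_pos());r=R.from_quat(get_ee_rot()).as_matrix()
        T=np.eye(4);T[:3,:3]=r;T[:3,3]=p
        im=snapshot(c);m=camera_model(c)
        W=np.linalg.inv(T@np.array(m["hand_eye"]))
    else:
        im=snapshot(c);m=camera_model(c);W=np.array(m["world_to_cam"])
    if name: cv2.imwrite(f"pics/{name}.png",im[:,:,::-1])
    return im,np.array(m["intrinsics"]),W
def proj(P,K,W):
    P=np.atleast_2d(P);c=(W[:3,:3]@P.T).T+W[:3,3];u=(K@c.T).T
    return u[:,:2]/u[:,2:]
def back(uv,z,K,W):
    uv=np.atleast_2d(uv);d=np.linalg.inv(K)@np.c_[uv,np.ones(len(uv))].T
    Ri=W[:3,:3].T;o=-Ri@W[:3,3];d=Ri@d
    return (o[:,None]+d*((z-o[2])/d[2])).T
def pl(c,n): return [(np.round(d["point"],4).tolist(),round(d["p"],2)) for d in place_of(c,n)]
E
python3 - <<'E'
from h import *
np.set_printoptions(precision=4,suppress=True)
reach([0.53,-0.10,0.30],q(0))
print(get_clock(),get_tcp_pos(),get_joints())
im,K,W=shot("wrist","w1"); np.savez("w1.npz",K=K,W=W)
for n in ["round0","done0","post0","recess","start_pad","slot","key","fixture"]: print(n,pl("wrist",n))
reach([0.53,-0.30,0.30],q(0))
im,K,W=shot("wrist","w2"); np.savez("w2.npz",K=K,W=W)
for n in ["done0","recess","board","slot","key"]: print(n,pl("wrist",n))
print(get_clock(),get_ft_force())
E
```

```text
4.2417 [ 0.5301 -0.0992  0.2999] [-0.4094  0.0213  1.5763  0.0002  1.5442 -0.4107]
round0 [([0.4381, -0.3004, 0.008], 0.48), ([0.7737, 0.1061, 0.0097], 0.46), ([0.441, -0.2999, 0.0479], 0.19)]
done0 [([0.5775, -0.1733, 0.0173], 0.62), ([0.5796, -0.1362, -0.0008], 0.44), ([0.4403, -0.2996, 0.0061], 0.43)]
post0 [([0.5773, -0.0878, 0.0185], 0.79), ([0.5731, -0.1687, 0.0184], 0.77), ([0.5746, -0.0028, 0.0192], 0.72), ([0.4353, -0.1172, 0.0458], 0.21)]
recess [([0.575, -0.2644, 0.0588], 0.58)]
start_pad [([0.4367, -0.1157, 0.0451], 0.91)]
slot [([0.4397, -0.2976, 0.046], 0.8)]
key [([0.4416, -0.3002, 0.0127], 0.9)]
fixture [([0.5765, -0.1357, 0.0029], 0.7)]
done0 [([0.5783, -0.1724, 0.0174], 0.87)]
recess [([0.5747, -0.2663, 0.0612], 0.7)]
board [([0.5598, -0.4143, 0.0003], 0.91)]
slot [([0.4399, -0.2974, 0.046], 0.97)]
key [([0.4437, -0.2969, 0.0068], 0.96)]
5.8083 [ 1.4429 -0.6008 -0.1405]
```

View pics/w1.png

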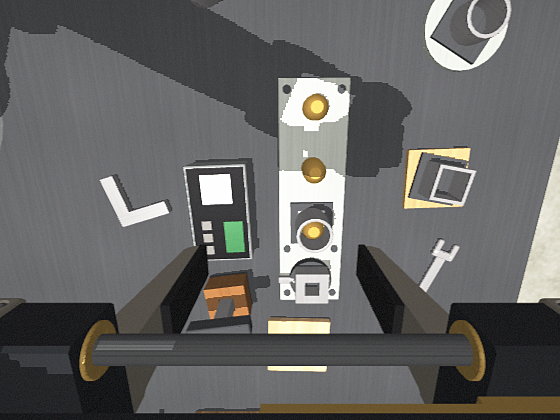

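View pics/w2.png

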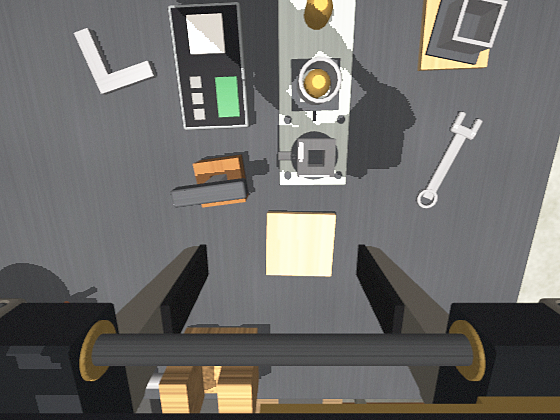

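The wrist view w2 shows the recess at (317,157) in the grey block, the key bar at (208,193), the done piece at (320,80) and the board at (301,243). I'll refine the positions and angles from enlarged crops.

```bash
python3 - <<'E'
import cv2,numpy as np
im=cv2.imread("pics/w2.png")
a=cv2.resize(im[130:215,160:360],None,fx=4,fy=4,interpolation=cv2.INTER_CUBIC)
cv2.imwrite("pics/c2.png",a)
b=cv2.resize(cv2.imread("pics/w1.png")[70:310,270:360],None,fx=2.4,fy=2.4,interpolation=cv2.INTER_CUBIC)
cv2.imwrite("pics/c1.png",b)
E
python3 - <<'E'
from h import *
np.set_printoptions(precision=4,suppress=True)
im=cv2.imread("pics/w2.png");d=np.load("w2.npz");K,W=d["K"],d["W"]
hsv=cv2.cvtColor(im,cv2.COLOR_BGR2HSV)
m=cv2.inRange(hsv,(12,60,150),(32,200,255));m[:205]=0;m[285:]=0;m[:,:250]=0;m[:,350:]=0
c=max(cv2.findContours(m,0,2)[0],key=cv2.contourArea);r=cv2.boxPoints(cv2.minAreaRect(c));print(r)
P=back(r,0.012,K,W);print(P,P.mean(0))
E
```

```text
[[310.     214.    ]
 [334.802  212.2284]
 [339.3096 275.335 ]
 [314.5076 277.1066]]
[[ 0.5748 -0.3585  0.012 ]
 [ 0.614  -0.3555  0.012 ]
 [ 0.6272 -0.4668  0.012 ]
 [ 0.5855 -0.4702  0.012 ]] [ 0.6004 -0.4127  0.012 ]
```

View pics/c2.png

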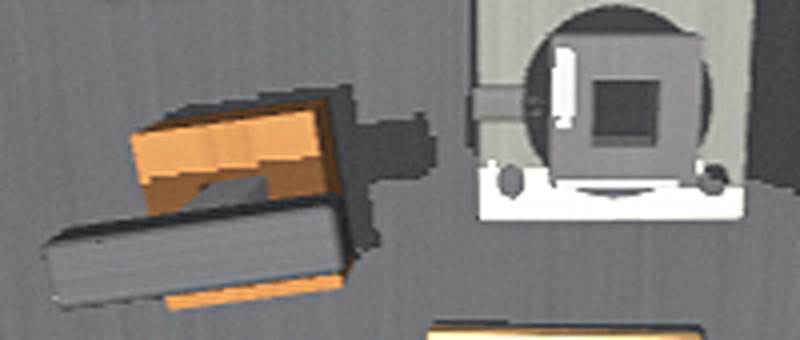

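View pics/c1.png

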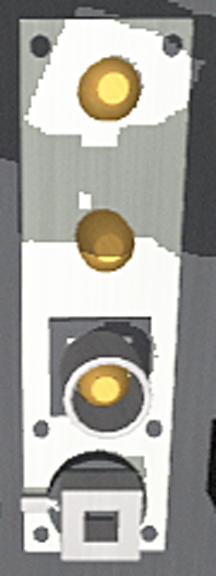

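```bash
python3 - <<'E'
from h import *
np.set_printoptions(precision=4,suppress=True)
d=np.load("w2.npz");K,W=d["K"],d["W"]
f=lambda c:np.array(c)/4+[160,130]-0.375
for nm,c,z in [("recess",[(593,80),(656,82),(657,146),(593,145)],.058),("block",[(553,33),(701,36),(696,186),(551,180)],.058),("bar",[(48,246),(345,206),(345,275),(58,306)],.116)]:
    P=back(f(c),z,K,W);print(nm,P,P.mean(0));print([np.degrees(np.arctan2(*(P[j]-P[i])[[1,0]])) for i,j in [(0,1),(1,2),(2,3),(3,0)]],[np.linalg.norm(P[j]-P[i]) for i,j in [(0,1),(1,2)]])
P=back([(267,211.5),(335,213),(333.5,276),(266.5,274.5)],.012,K,W);print("board",P,P.mean(0))
d=np.load("w1.npz");K,W=d["K"],d["W"]
P=back(np.array([(20,18),(196,20),(165,551),(24,547)])/2.4+[270,70],.018,K,W);print("plate",P,P.mean(0))
for p in [(0.5755,-.002,.062),(.5755,-.087,.062),(.5755,-.172,.062)]: print((proj(p,K,W)-[270,70])*2.4)
E
```

```text
recess [[ 0.5651 -0.2539  0.058 ]
 [ 0.5862 -0.2546  0.058 ]
 [ 0.5874 -0.276   0.058 ]
 [ 0.5656 -0.2756  0.058 ]] [ 0.5761 -0.265   0.058 ]
[np.float64(-1.7681943834466936), np.float64(-86.79570646999191), np.float64(179.12648810475153), np.float64(91.4371621960949)] [np.float64(0.021119338351962922), np.float64(0.021450299729132483)]
block [[ 0.5515 -0.2386  0.058 ]
 [ 0.6005 -0.2396  0.058 ]
 [ 0.6013 -0.2897  0.058 ]
 [ 0.5515 -0.2876  0.058 ]] [ 0.5762 -0.2639  0.058 ]
[np.float64(-1.11084749891193), np.float64(-89.0478271008211), np.float64(177.6349900744869), np.float64(90.08997252797762)] [np.float64(0.0490460142439019), np.float64(0.05014433667332808)]
bar [[ 0.3983 -0.2975  0.116 ]
 [ 0.4876 -0.2853  0.116 ]
 [ 0.4869 -0.3064  0.116 ]
 [ 0.3994 -0.3162  0.116 ]] [ 0.4431 -0.3013  0.116 ]
[np.float64(7.761815731449941), np.float64(-91.95057338779603), np.float64(-173.64604749250384), np.float64(93.31359457222274)] [np.float64(0.0901516725648035), np.float64(0.021104807235817546)]
board [[ 0.5068 -0.3544  0.012 ]
 [ 0.6143 -0.3568  0.012 ]
 [ 0.6175 -0.4681  0.012 ]
 [ 0.5044 -0.4653  0.012 ]] [ 0.5608 -0.4111  0.012 ]
plate [[ 0.525   0.0394  0.018 ]
 [ 0.6259  0.0385  0.018 ]
 [ 0.6274 -0.3102  0.018 ]
 [ 0.527  -0.307   0.018 ]] [ 0.5763 -0.1348  0.018 ]
[[114.2068  91.7327]]
[[108.9287 250.495 ]]
[[104.2472 391.313 ]]
```

```bash
python3 - <<'E'
from h import *
np.set_printoptions(precision=4,suppress=True)
t=get_clock()
move_gripper(1.0,40)
reach([0.576,-0.171,0.16],q(0))
print(movel([0.576,-0.171,0.045],0.12,force_limit=12), get_tcp_pos())
move_gripper(0.0,40);print(get_grip_width()*92,get_ft_force())
movel([0.576,-0.171,0.17],0.15);print(get_grip_width()*92,get_ft_force())
movel([0.5605,-0.412,0.17],0.25)
shot("scene","s2");shot("wrist","w3")
print(get_clock()-t,get_clock())
E
```

```text
False [ 0.5768 -0.1715  0.0461]
50.59379347366922 [-0.6087  0.1781  0.0975]
50.82557393521494 [-0.6814  0.9864 -3.6118]
5.0249999999999995 10.8333
```

View pics/w3.png

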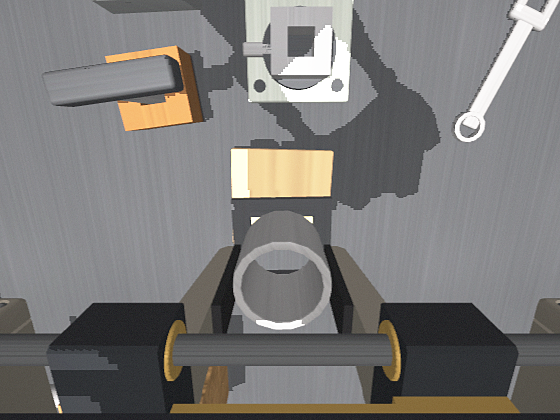

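View pics/s2.png

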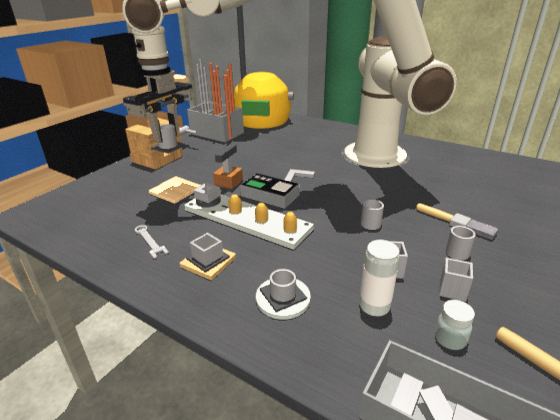

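The finished piece is held centrally (wrist 282,285), flange down, and the board is below it.

```bash
python3 - <<'E'
from h import *
np.set_printoptions(precision=4,suppress=True)
movel([0.5605,-0.412,0.055],0.15)
print(movel([0.5605,-0.412,0.034],0.04,force_limit=6), get_tcp_pos(),get_ft_force())
move_gripper(1.0)
movel([0.5605,-0.412,0.16],0.2)
shot("wrist","w4")
for n in ["done0","board"]: print(pl("wrist",n),pl("scene",n))
shot("top","t2")
for n in ["done0","board","round0","square0"]: print(n,pl("top",n))
reach([0.43,0.13,0.28],q(0.3))
shot("wrist","w5");print(pl("wrist","round0"),get_clock())
E
```

```text
True [ 0.5609 -0.4123  0.0387] [ 0.8585 -0.7431  3.5627]
[([0.5646, -0.4124, 0.0112], 0.7)] [([0.5629, -0.4068, 0.1444], 0.95)]
[([0.5606, -0.4139, 0.0006], 0.94)] [([0.5544, -0.4082, 0.0033], 0.73)]
done0 []
board [([0.5603, -0.4125, 0.0022], 0.67), ([0.7773, 0.1069, -0.0032], 0.66), ([0.7698, 0.1083, 0.0143], 0.66)]
round0 [([0.4237, 0.1525, 0.0027], 0.74), ([0.4389, 0.3671, -0.0008], 0.57), ([0.5718, -0.1344, 0.001], 0.31)]
square0 [([0.7667, -0.1049, 0.0116], 0.71), ([0.5772, 0.256, -0.0029], 0.61), ([0.5687, 0.3858, -0.0026], 0.56), ([0.575, -0.1679, 0.0159], 0.38)]
[([0.4377, 0.368, 0.0015], 0.8), ([0.4288, 0.1534, 0.0029], 0.68), ([0.5772, 0.2519, -0.0005], 0.67)] 16.35
```

View pics/w4.png

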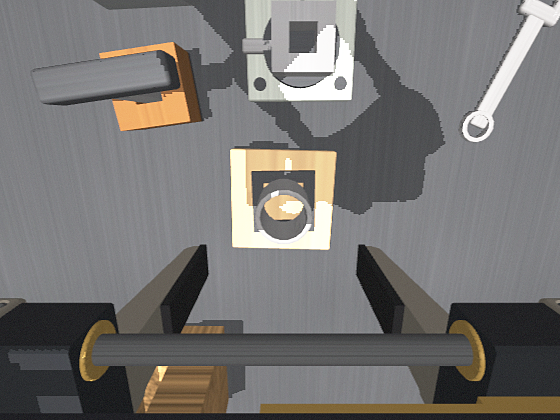

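View pics/w5.png

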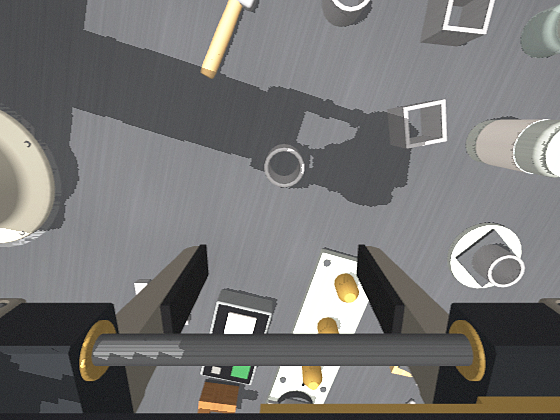

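View pics/t2.png

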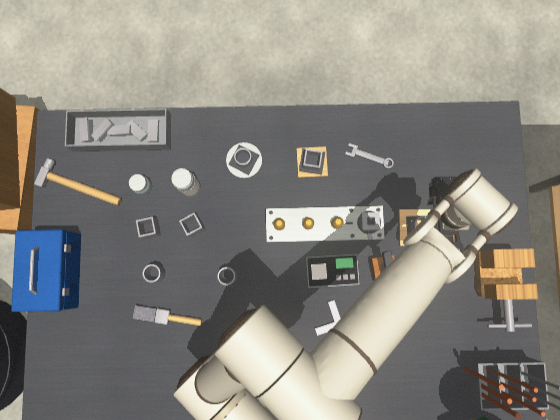

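The finished piece stands central on the board (w4: flange 252–314 within board 232–335). Next is the near round tube, whose rim is at (285,165) in w5.

```bash
cat >> h.py <<'E'
def fetch(guess,a,post,look=True,name="x"):
    """fetch a round tube near guess, set over post"""
    reach([guess[0]-0.0*np.sin(a),guess[1],0.2],q(a))
    im,K,W=shot("wrist",name)
    c=[d for d in place_of("wrist","round0") if np.hypot(*(np.array(d["point"])[:2]-guess))<0.06]
    mk=[d for d in masks_of("wrist","round0")]
    pts=[np.array(d["point"])[:2] for d in c]
    print("place",pts)
    return pts,mk,K,W,im
E
python3 - <<'E'
from h import *
np.set_printoptions(precision=4,suppress=True)
T=get_tcp_pos();
p=np.array(get_tcp_pos());r=R.from_quat(get_ee_rot()).as_matrix();M=np.eye(4);M[:3,:3]=r;M[:3,3]=p
m=camera_model("wrist");K=np.array(m["intrinsics"]);W=np.linalg.inv(M@np.array(m["hand_eye"]))
g=back([(285,165.5)],.06,K,W)[0,:2];print("pix",g)
t=get_clock()
a=0.3
pts,mk,K,W,im=fetch(g,a,None,name="w6")
for d in mk:
    ys,xs=np.nonzero(d["region"]);print(d["p"],xs.min(),xs.max(),ys.min(),ys.max())
    if d["p"]>.4:
        # rim at top: fit
        pass
print(proj([[g[0],g[1],.06]],K,W),get_clock()-t)
E
```

```text
pix [0.4266 0.1562]
place [array([0.4272, 0.1522])]
0.73 327 387 0 32
0.58 257 302 171 226
[[281.784  201.3515]] 0.5832999999999977
```

View pics/w6.png

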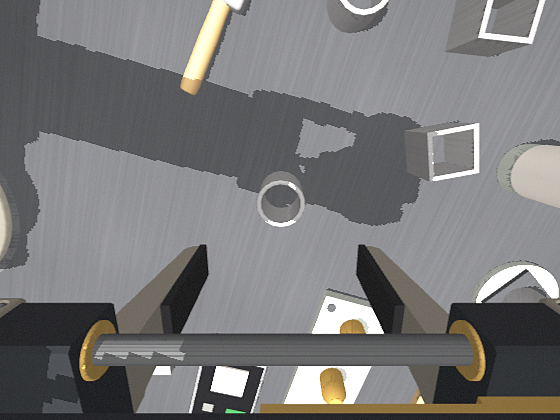

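The rim centre at (281,203) agrees with the projected estimate. Gripping now.

```bash
cat >> h.py <<'E'
def take(g,a):
    g=np.asarray(g,float)
    reach([g[0],g[1],0.12],q(a))
    print("down",movel([g[0],g[1],0.030],0.12,force_limit=10),get_tcp_pos())
    move_gripper(0.0,40);print("w",get_grip_width()*92)
    movel([g[0],g[1],0.20],0.2);print("w",get_grip_width()*92,get_ft_force())
def put(p):
    reach([p[0],p[1],0.20],q(0))
    shot("wrist","wput%d"%int(get_clock()*10));
    movel([p[0],p[1],0.105],0.15)
    hit=movel([p[0],p[1],0.042],0.05,force_limit=8);print("put",hit,get_tcp_pos(),get_ft_force())
def release(p):
    move_gripper(1.0);movel([p[0],p[1],0.17],0.2)
E
python3 - <<'E'
from h import *
np.set_printoptions(precision=4,suppress=True)
take([0.4265,0.1545],0.3)
put([0.5758,-0.001])
print(get_clock())
E
ls -t pics|head -1
```

```text
down False [0.4276 0.1546 0.0311]
w 51.02487516748856
w 51.42803615923846 [ 0.4044 -0.0766 -3.6057]
put True [ 0.5753 -0.0009  0.048 ] [-0.4827 -0.4581  5.1182]
22.675
wput208.png
```

The tube's underside is at about 17–18 mm, so it is seated. Releasing it and going for the second tube.

```bash
python3 - <<'E'
from h import *
np.set_printoptions(precision=4,suppress=True)
release([0.5758,-0.001])
shot("wrist","w7");
shot("scene","s3");print(pl("scene","round0"))
reach([0.435,0.34,0.2],q(0.65))
im,K,W=shot("wrist","w8");np.savez("w8.npz",K=K,W=W)
print(pl("wrist","round0"),proj([[0.438,.368,.06]],K,W),get_clock())
E
```

```text
[([0.5739, -0.0015, 0.018], 0.97), ([0.44, 0.3677, -0.006], 0.95)]
[([0.4374, 0.3695, 0.0021], 0.84)] [[299.8397 181.4587]] 25.8167
```

View pics/w7.png

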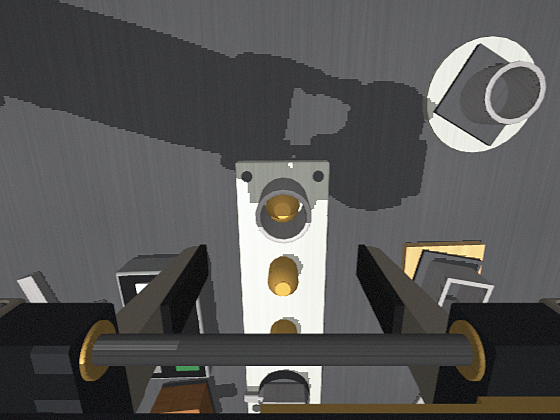

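View pics/w8.png

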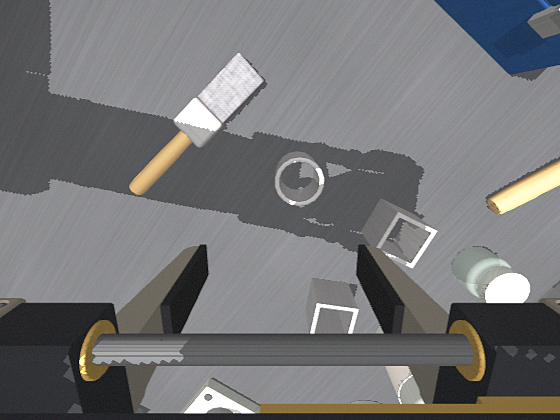

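View pics/s3.png

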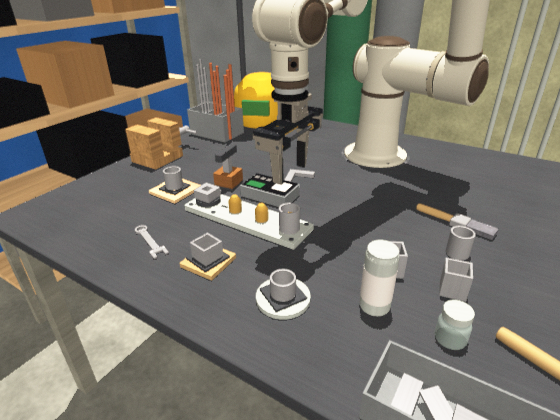

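The first tube sits flat over the end post (283,210). The second tube's rim at (300,181) matches the estimate (0.438, 0.368).

```bash
python3 - <<'E'
from h import *
np.set_printoptions(precision=4,suppress=True)
take([0.438,0.3683],0.65)
put([0.5757,-0.0863])
E
python3 - <<'E'
from h import *
np.set_printoptions(precision=4,suppress=True)
z=get_tcp_pos()[2]
print(z)
if z<0.0515:
    release([0.5757,-0.0863])
    reach([0.53,-0.26,0.26],q(0)); im,K,W=shot("wrist","w9");np.savez("w9.npz",K=K,W=W)
    for n in ["round0","key","slot","recess"]: print(n,pl("wrist",n))
    shot("scene","s4");print(pl("scene","round0"),pl("scene","square0"),get_clock())
E
```

```text
down False [0.4389 0.3687 0.0311]
w 50.40061988267075
w 50.22581149393735 [-0.3819 -1.0353 -2.8509]
put True [ 0.5753 -0.0862  0.0479] [-0.3444 -0.0438  3.833 ]
0.047919442267004626
round0 [([0.5749, -0.0866, 0.0183], 0.7)]
key [([0.4412, -0.2991, 0.0037], 0.63)]
slot [([0.44, -0.2958, 0.0466], 0.95), ([0.4356, -0.1155, 0.0442], 0.22)]
recess [([0.5755, -0.265, 0.0598], 0.9)]
[([0.576, -0.002, 0.0169], 0.89), ([0.5804, -0.0851, 0.0158], 0.73)] [([0.5742, 0.3841, 0.0033], 0.8), ([0.5778, 0.2551, -0.0054], 0.61), ([0.7741, 0.0994, 0.0168], 0.48)] 35.1833
```

View pics/w9.png

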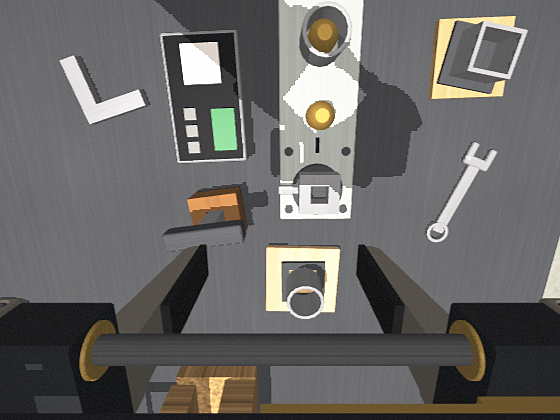

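View pics/s4.png

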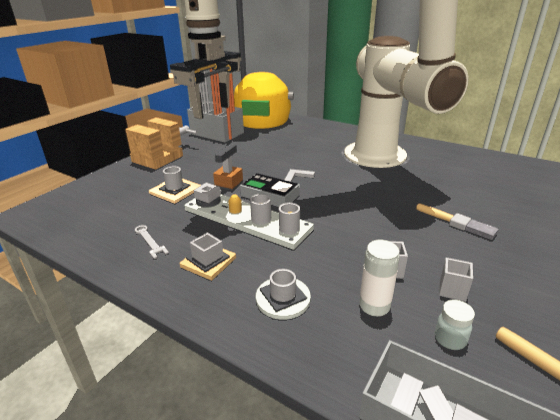

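Both tubes are seated at (327,35) and on the end post, and both squares are untouched. Next I look at the key with the gripper in its grasp orientation.

```bash
python3 - <<'E'
from h import *
np.set_printoptions(precision=4,suppress=True)
reach([0.41,-0.30,0.27],q(np.radians(97))); im,K,W=shot("wrist","w10");np.savez("w10.npz",K=K,W=W)
print(pl("wrist","key"),pl("wrist","slot"),get_joints(),proj([[.443,-.301,.116]],K,W))
m=[d["region"] for d in masks_of("wrist","key")][:1]
if m:
    ys,xs=np.nonzero(m[0]);print(xs.min(),xs.max(),ys.min(),ys.max())
    c=cv2.resize(im[ys.min()-15:ys.max()+15,xs.min()-20:xs.max()+20],None,fx=4,fy=4,interpolation=cv2.INTER_CUBIC);print(xs.min()-20,ys.min()-15);cv2.imwrite("pics/c10.png",c[:,:,::-1])
E
```

```text
[([0.4394, -0.2997, 0.0086], 0.57)] [([0.4382, -0.2967, 0.0461], 0.65)] [-0.8697 -0.0505  1.7054 -0.      1.4867 -2.5627] [[276.5925 225.1104]]
266 285 181 259
246 166
```

View pics/w10.png

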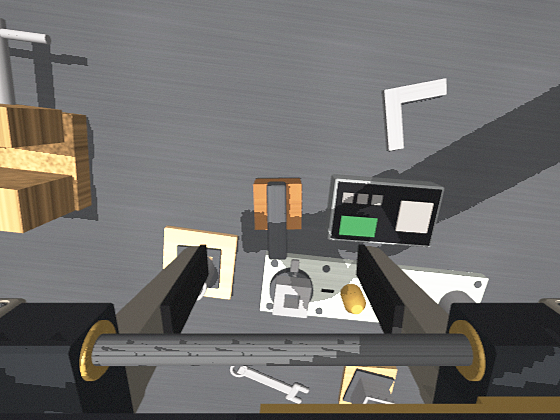

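View pics/c10.png

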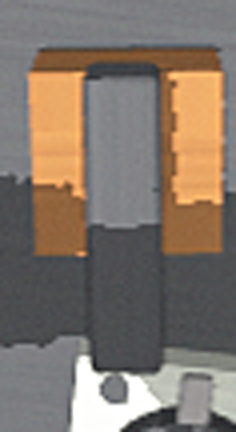

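```bash
python3 - <<'E'
from h import *
np.set_printoptions(precision=4,suppress=True)
d=np.load("w10.npz");K,W=d["K"],d["W"]
f=lambda c:np.array(c)/4+[246,166]-0.375
for nm,c,z in [("bar",[(87,75),(160,75),(161.5,369),(93,366)],.116),("holder",[(30,72),(222,72),(223,255),(35,253)],.046)]:
    P=back(f(c),z,K,W);print(nm,P,P.mean(0));print([np.degrees(np.arctan2(*(P[j]-P[i])[[1,0]])) for i,j in [(0,1),(1,2),(2,3),(3,0)]],[np.linalg.norm(P[j]-P[i]) for i,j in [(0,1),(1,2)]])
E
```

```text
bar [[ 0.3976 -0.3164  0.116 ]
 [ 0.3952 -0.2967  0.116 ]
 [ 0.4821 -0.2853  0.116 ]
 [ 0.4836 -0.3054  0.116 ]] [ 0.4396 -0.3009  0.116 ]
[np.float64(96.95875599403708), np.float64(7.4510809341223565), np.float64(-85.78949627855638), np.float64(-172.67446601430265)] [np.float64(0.019867865043062722), np.float64(0.0876704140183937)]
holder [[ 0.4137 -0.3368  0.046 ]
 [ 0.406  -0.2738  0.046 ]
 [ 0.4697 -0.2645  0.046 ]
 [ 0.4769 -0.3292  0.046 ]] [ 0.4416 -0.3011  0.046 ]
[np.float64(96.95877159291308), np.float64(8.320331510584886), np.float64(-83.69051198269429), np.float64(-173.05914935616136)] [np.float64(0.06347118333359045), np.float64(0.06437846536298453)]
```

```bash
python3 - <<'E'
from h import *
np.set_printoptions(precision=4,suppress=True)
a=np.radians(97.3);c=[0.441,-0.301]
reach([*c,0.17],q(a))
print(movel([*c,0.085],0.1,force_limit=8),get_tcp_pos(),get_ft_force(),get_wrist_torque())
move_gripper(0.0,20);print(get_grip_width()*92,get_ft_force(),get_wrist_torque())
move_gripper(0.0,60);print(get_grip_width()*92,get_ft_force(),get_wrist_torque())
movel([*c,0.19],0.12);print(get_grip_width()*92,get_ft_force(),get_wrist_torque(),get_tcp_pos())
shot("wrist","w11");shot("scene","s5");print(pl("scene","key"),get_clock())
E
```

```text
False [ 0.4415 -0.3016  0.0859] [0.0407 0.3454 0.3495] [ 0.0691 -0.0037  0.0585]
22.060069663511648 [-0.4685 -0.0498 -0.736 ] [-0.0287 -0.0612  0.0176]
21.356545998916808 [-0.8162 -0.0021 -0.7402] [ 0.0454 -0.0599 -0.0202]
21.589330755609712 [-0.1204 -0.1102 -3.3556] [ 0.0313 -0.0212  0.0022] [ 0.4404 -0.3004  0.1888]
[([0.4385, -0.2977, 0.1037], 0.58)] 41.0
```

View pics/w11.png

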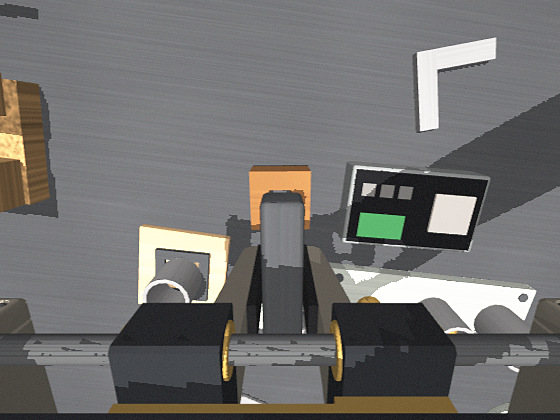

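View pics/s5.png

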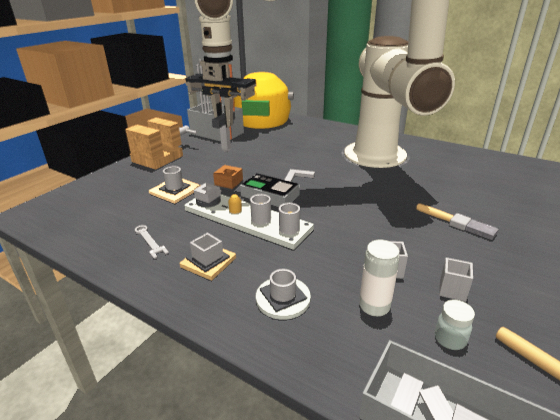

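```bash
python3 - <<'E'
from h import *
np.set_printoptions(precision=4,suppress=True)
m=camera_model("wrist");K=np.array(m["intrinsics"]);H=np.array(m["hand_eye"])
im=cv2.imread("pics/w11.png");cv2.imwrite("pics/c11.png",cv2.resize(im[180:260,240:330],None,fx=6,fy=6,interpolation=cv2.INTER_CUBIC))
W=np.linalg.inv(H)  # tool->cam
for y in (-.043,-.045,-.047): print(proj([[-.0107,y,-.031],[.0107,y,-.031],[-.0107,y,-.007],[.0107,y,-.007]],K,W))
im=cv2.imread("pics/s5.png");cv2.imwrite("pics/c5.png",cv2.resize(im[110:220,170:270],None,fx=5,fy=5,interpolation=cv2.INTER_CUBIC))
m=camera_model("scene");K=np.array(m["intrinsics"]);W=np.array(m["world_to_cam"])
p=np.array(get_tcp_pos());print(proj([p-[0,0,.079],p-[0,0,.069]],K,W),(proj([p-[0,0,.079]],K,W)-[170,110])*5)
E
```

```text
[[257.4123 204.8217]
 [302.1874 204.808 ]
 [260.7539 193.1727]
 [299.4084 193.161 ]]
[[257.3128 200.7738]
 [302.2676 200.7601]
 [260.6797 189.6397]
 [299.468  189.6279]]
[[257.2126 196.6932]
 [302.3485 196.6795]
 [260.6049 186.0821]
 [299.528  186.0703]]
[[224.9472 150.5923]
 [224.6668 147.4295]] [[274.7359 202.9613]]
```

View pics/c11.png

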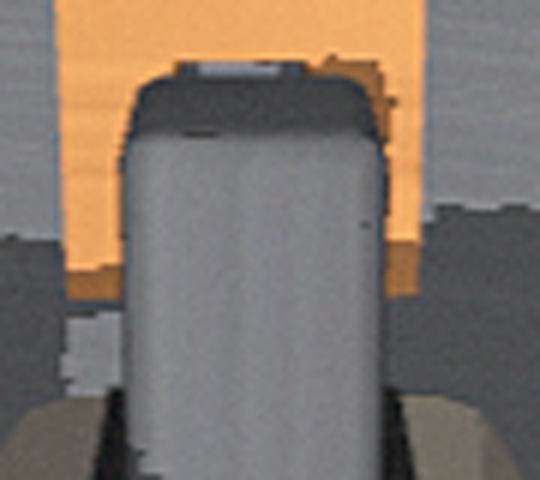

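View pics/c5.png

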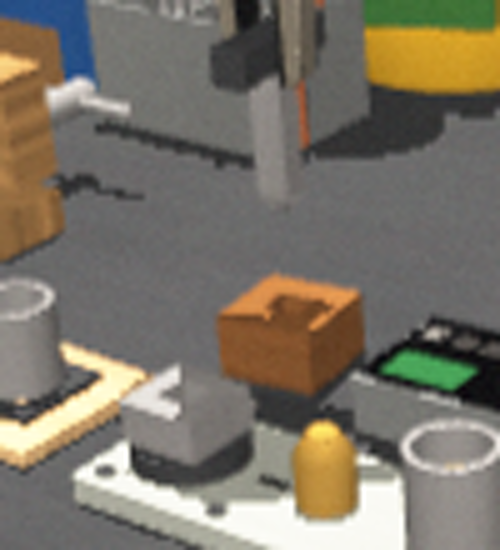

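The key is held upright: its tip in the scene crop (275,203) matches the projection. The bar sits about 0.7 mm forward in the jaws. Now inserting it.

```bash
python3 - <<'E'
from h import *
np.set_printoptions(precision=4,suppress=True)
a=np.radians(88.8);c=[0.5753,-0.265]
reach([*c,0.19],q(a))
movel([*c,0.150],0.12);print(get_tcp_pos(),get_joints()[5])
shot("scene","s6");shot("wrist","w12")
print(movel([*c,0.1125],0.03,force_limit=8),get_tcp_pos(),get_ft_force(),get_wrist_torque(),get_clock())
E
```

```text
[ 0.5747 -0.2653  0.15  ] -2.172079611658163
False [ 0.5755 -0.2651  0.1128] [ 0.1354  0.0757 -2.9729] [0.0022 0.0113 0.0606] 43.6
```

```bash
python3 - <<'E'
import cv2
im=cv2.imread("pics/s6.png");cv2.imwrite("pics/c6.png",cv2.resize(im[110:230,160:270],None,fx=5,fy=5,interpolation=cv2.INTER_CUBIC))
E
```

```text
(no output)
```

View pics/c6.png

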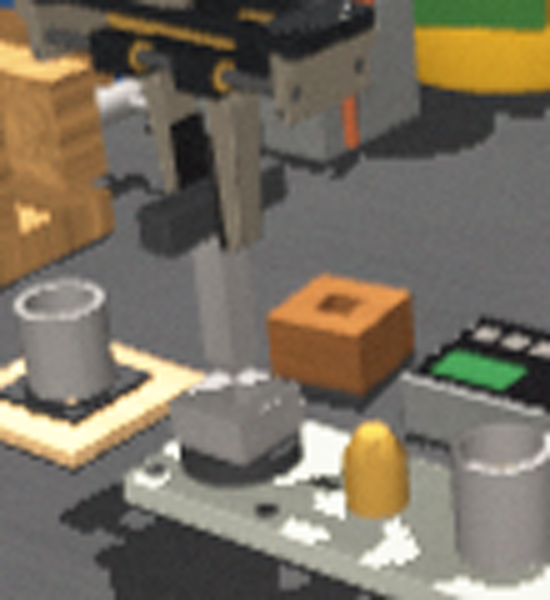

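The key went fully in with no resistance. Now turning it clockwise in steps, watching the torque.

```bash
python3 - <<'E'
from h import *
np.set_printoptions(precision=3,suppress=True)
a0=88.8;c=[0.5753,-0.265,0.1128]
for d in [10,20,35,50,65,80,85,90,93,96,98,100,102,104]:
    reach(c,q(np.radians(a0-d)))
    tq=get_wrist_torque();print(d,tq,get_ft_force(),get_tcp_pos(),round(get_grip_width()*92,2))
    if abs(tq[2])>0.6: break
print(get_joints()[5],get_clock())
im,K,W=shot("wrist","w13");shot("scene","s7")
E
```

```text
10 [ 0.067 -0.331  0.026] [ 1.428  0.662 -2.406] [ 0.576 -0.265  0.113] 21.55
20 [-0.001 -0.61   0.056] [ 2.267 -0.699 -3.429] [ 0.576 -0.265  0.113] 21.97
35 [ 0.011 -0.828 -0.044] [ 2.863  0.002 -2.454] [ 0.576 -0.265  0.113] 21.47
50 [-0.086 -1.137  0.078] [ 3.927 -0.088 -2.674] [ 0.576 -0.265  0.113] 21.43
65 [-0.174 -1.178 -0.019] [ 4.511 -0.546 -2.295] [ 0.576 -0.265  0.113] 21.41
80 [-0.287 -1.205 -0.032] [ 5.427 -1.203 -3.151] [ 0.576 -0.265  0.113] 21.52
85 [-0.291 -1.309  0.061] [ 5.337 -0.688 -3.287] [ 0.576 -0.265  0.113] 21.68
90 [-0.291 -1.321  0.048] [ 5.247 -1.019 -3.49 ] [ 0.576 -0.266  0.113] 21.69
93 [-0.385 -1.372  0.031] [ 5.54  -1.651 -3.581] [ 0.576 -0.266  0.113] 21.34
96 [-0.381 -1.371  0.046] [ 5.409 -0.63  -3.995] [ 0.576 -0.266  0.113] 21.85
98 [-0.384 -1.334  0.077] [ 5.149 -0.986 -3.507] [ 0.576 -0.266  0.113] 21.64
100 [-0.438 -1.373  0.462] [ 5.547 -1.399 -4.145] [ 0.576 -0.266  0.113] 21.21
102 [-0.619 -1.332  0.895] [ 4.995 -1.262 -4.089] [ 0.576 -0.266  0.113] 21.85
-0.39866071830894545 47.3667
```

View pics/w13.png

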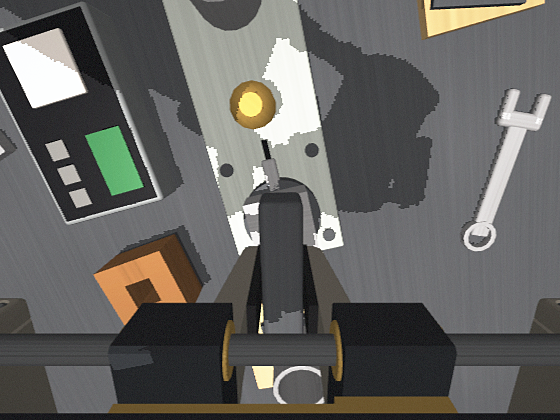

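View pics/s7.png

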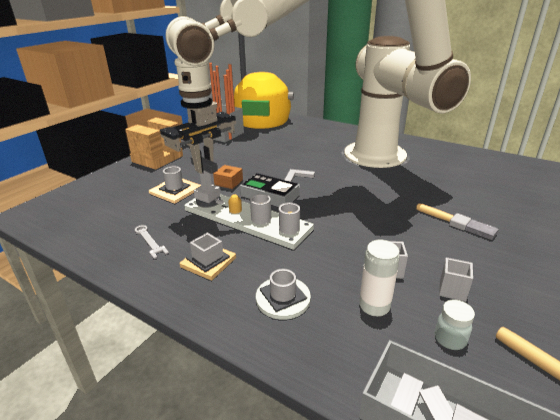

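Torque rises steeply from 98° on. That is the stop, about 90° plus the recess play, and the nose at (270,165) points along the row. I'll back off within the play and lift out.

```bash
python3 - <<'E'
from h import *
np.set_printoptions(precision=3,suppress=True)
a0=88.8;c=[0.5758,-0.2655]
for d in [98,94,92.5]:
    reach([*c,0.1128],q(np.radians(a0-d)));print(d,get_wrist_torque(),get_ft_force())
print(movel([*c,0.145],0.05,force_limit=15),get_tcp_pos(),get_ft_force())
movel([*c,0.19],0.12);print(get_grip_width()*92,get_wrist_torque(),get_ft_force())
a=np.radians(97.6)
reach([0.4402,-0.3005,0.19],q(a))
im,K,W=shot("wrist","w14");np.savez("w14.npz",K=K,W=W);shot("scene","s8");print(get_tcp_pos(),get_clock())
print(pl("wrist","slot"),pl("wrist","recess"))
E
```

```text
98 [-0.31  -1.192  0.216] [ 5.345 -0.377 -1.757]
94 [-0.034 -1.04   0.034] [ 4.693 -0.102 -1.523]
92.5 [ 0.086 -0.988  0.042] [ 4.292  0.871 -0.738]
False [ 0.575 -0.265  0.144] [-0.252 -0.626 -3.061]
21.49047594124549 [-0.083  0.048  0.03 ] [ 0.866 -0.711 -3.358]
[ 0.44 -0.3   0.19] 51.35
[([0.4421, -0.2977, 0.0451], 0.88)] [([0.577, -0.2639, 0.0584], 0.63)]
```

```bash
python3 - <<'E'
import cv2
im=cv2.imread("pics/s8.png");a=cv2.resize(im[110:220,160:270],None,fx=5,fy=5,interpolation=cv2.INTER_CUBIC)
cv2.imwrite("pics/c8.png",a)
E
```

```text
(no output)
```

View pics/w14.png

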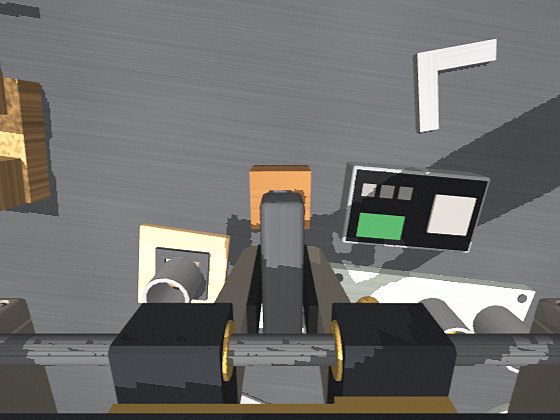

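View pics/c8.png

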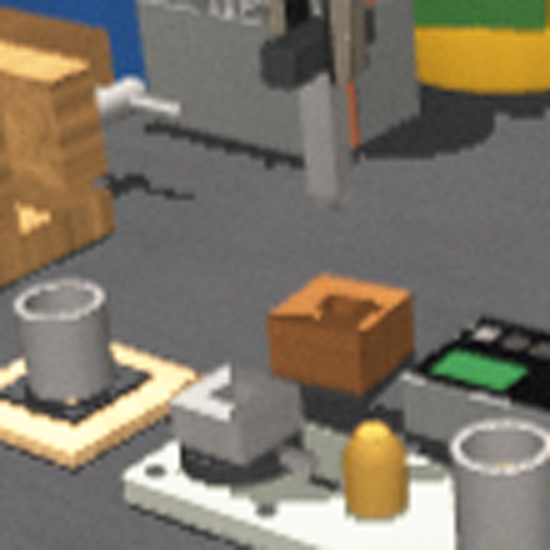

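The key is unchanged in the jaws. The nose now points at the posts (crop 300,460). Returning the key by the path it came out.

```bash
python3 - <<'E'
from h import *
np.set_printoptions(precision=4,suppress=True)
a=np.radians(97.3);c=[0.441,-0.301]
reach([*c,0.19],q(a))
movel([*c,0.135],0.12)
print(movel([*c,0.083],0.04,force_limit=8),get_tcp_pos(),get_ft_force(),get_wrist_torque(),get_clock())
E
```

```text
True [ 0.4409 -0.3008  0.0849] [-0.9626  1.1424  5.5245] [ 0.238   0.182  -0.0674] 53.475
```

```bash
python3 - <<'E'
from h import *
np.set_printoptions(precision=4,suppress=True)
a=np.radians(97.3);c=[0.441,-0.301]
move_gripper(1.0); movel([*c,0.2],0.15)
shot("wrist","w15")
reach([0.53,-0.22,0.24],q(0))
im,K,W=shot("wrist","w16");np.savez("w16.npz",K=K,W=W)
for n in ["round0","key","recess","start_pad","done0"]: print(n,pl("wrist",n))
shot("scene","s9"); print(pl("scene","key"),get_clock())
cv2.imwrite("pics/c16.png",cv2.resize(im[60:300,150:380],None,fx=2.4,fy=2.4,interpolation=cv2.INTER_CUBIC)[:,:,::-1])
E
```

```text
round0 []
key [([0.44, -0.2982, 0.0055], 0.8)]
recess [([0.5739, -0.2643, 0.0603], 0.65)]
start_pad [([0.436, -0.117, 0.0426], 0.66)]
done0 []
[([0.4382, -0.2983, 0.0044], 0.93), ([0.5748, 0.3831, 0.0023], 0.54), ([0.576, -0.0848, 0.0137], 0.5)] 57.6333
```

View pics/w16.png

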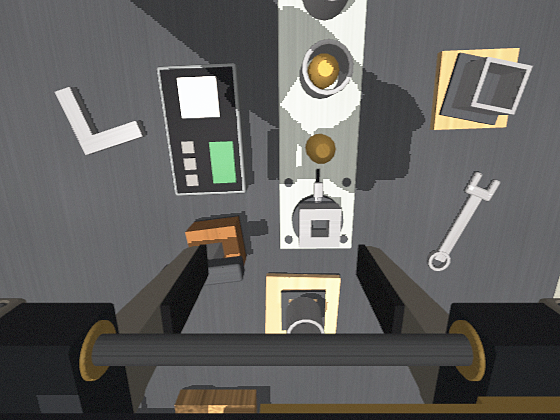

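View pics/c16.png

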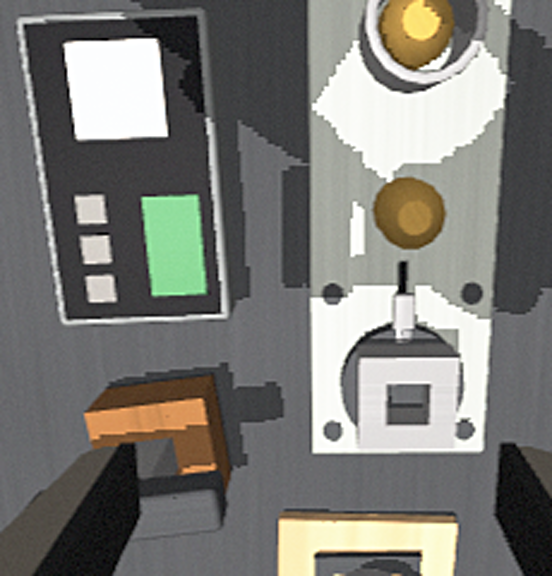

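View pics/s9.png

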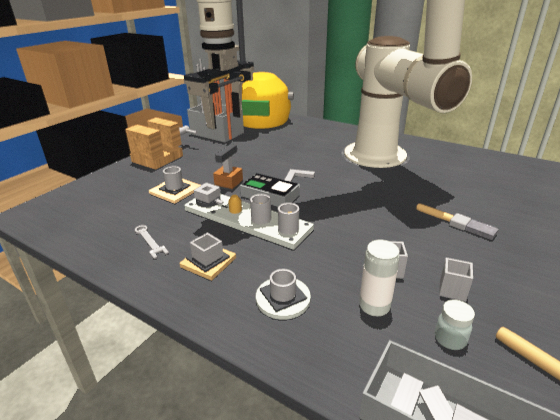

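The key is back in its holder (211,262) and the screw is locked, its nose in line with the plate mark (318,185). Both tubes stand flat. Now pressing the pad.

```bash
python3 - <<'E'
from h import *
np.set_printoptions(precision=4,suppress=True)
d=np.load("w16.npz");K,W=d["K"],d["W"]
P=back(np.array([(63,40),(160,38),(168,135),(75,141)])/2.4+[150,60],.042,K,W);print(P,P.mean(0))
c=P.mean(0)[:2]
assert np.hypot(*(c-[.436,-.116]))<.008
move_gripper(0.0,20)
reach([*c,0.09],q(0))
movel([*c,0.050],0.1);pause(0.3);f0=get_ft_force()[2];print(get_tcp_pos(),f0)
hit=movel([*c,0.034],0.008,force_limit=6.3);f=[get_ft_force()[2]-f0 for _ in range(3)]
print(hit,get_tcp_pos(),f,get_clock())
z=get_tcp_pos()[2]
pause(0.3);print(get_tcp_pos(),get_ft_force()[2]-f0)
E
```

```text
[[ 0.4116 -0.0908  0.042 ]
 [ 0.4568 -0.0899  0.042 ]
 [ 0.458  -0.133   0.042 ]
 [ 0.4128 -0.1358  0.042 ]] [ 0.4348 -0.1124  0.042 ]
[ 0.4352 -0.1126  0.0505] -0.5774817397641864
True [ 0.4348 -0.1124  0.0405] [np.float64(6.476853746319542), np.float64(6.476853746319542), np.float64(6.476853746319542)] 61.9083
[ 0.4348 -0.1124  0.0405] 5.929358368418904
```

```bash
python3 - <<'E'
from h import *
np.set_printoptions(precision=4,suppress=True)
c=[0.4348,-0.1124]
print(movel([*c,0.038],0.005,force_limit=1.8),get_tcp_pos());print([round(get_ft_force()[2],2)])
pause(0.3);print(get_ft_force())
movel([*c,0.12],0.1)
reach([0.40,-0.12,0.33],q(0));pause(0.3)
shot("wrist","w17");shot("scene","s10");
for n in ["round0","square0","done0","key","can","jar"]: print(n,pl("scene",n))
shot("top","t3");print(get_clock(),get_ft_force())
E
```

```text
True [ 0.4348 -0.1124  0.0405]
[np.float64(5.74)]
[-0.2827 -0.2096  5.8737]
round0 [([0.5755, -0.003, 0.0168], 0.78), ([0.5768, -0.0864, 0.0154], 0.57)]
square0 [([0.5782, 0.2557, -0.0025], 0.83), ([0.5731, 0.3813, 0.0029], 0.69)]
done0 [([0.5622, -0.4128, 0.015], 0.66), ([0.5747, -0.1351, -0.0016], 0.2)]
key [([0.4394, -0.2973, 0.0004], 0.9), ([0.6991, 0.4118, 0.003], 0.64)]
can [([0.6958, 0.2657, 0.0056], 0.56), ([0.5745, -0.0039, 0.0169], 0.32)]
jar [([0.7033, 0.4129, -0.001], 0.86), ([0.578, -0.1643, 0.0157], 0.41)]
65.275 [ 0.3064 -0.0732 -0.3463]
```

View pics/w17.png

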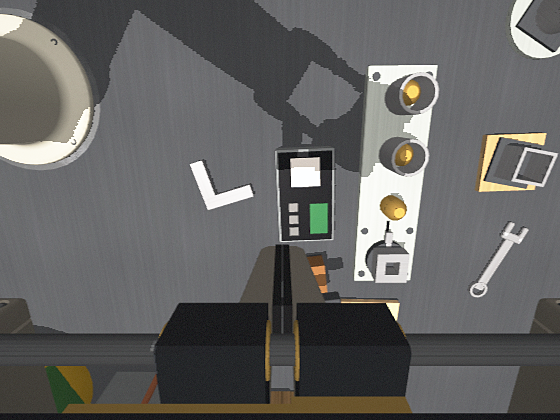

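View pics/s10.png

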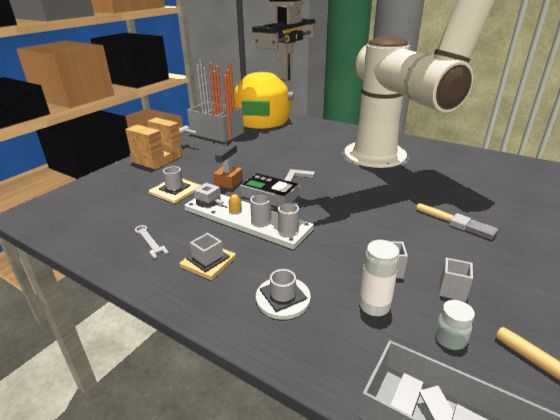

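View pics/t3.png

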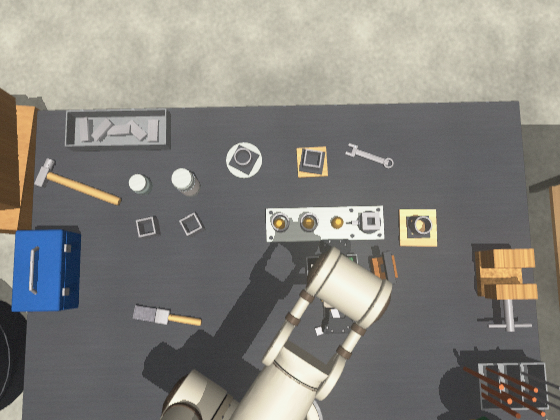

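All is in place: two tubes on posts at (280,222) and (309,222), the done piece at (420,225), and the can and jar unmoved. The press read only about 6 N within noise, and the TCP read 0.5 mm short of the stop. I'll press once more, slightly firmer.

```bash
python3 - <<'E'
from h import *
np.set_printoptions(precision=4,suppress=True)
c=[0.4348,-0.1124]
reach([*c,0.09],q(0))
movel([*c,0.050],0.1);pause(0.3);f0=np.mean([get_ft_force()[2]]);print(f0)
print(movel([*c,0.036],0.008,force_limit=8.5),get_tcp_pos(),get_ft_force()[2])
for _ in range(4): pause(0.1);print(get_tcp_pos()[2],get_ft_force()[2]-f0)
movel([*c,0.12],0.1)
reach([0.40,-0.12,0.33],q(0));pause(0.3)
shot("scene","s11");print(get_clock())
finish_job()
E
```

```text
-0.5291151156202208
True [ 0.4348 -0.1124  0.0404] 4.0860135390735355
0.04041303416982922 6.126134056979939
0.04042379360639084 6.159475602393274
0.040423513862452104 6.366431403386955
0.04041383500234985 5.804960940316932
70.8333
the job is handed in; nothing more can be done
```

View pics/s11.png

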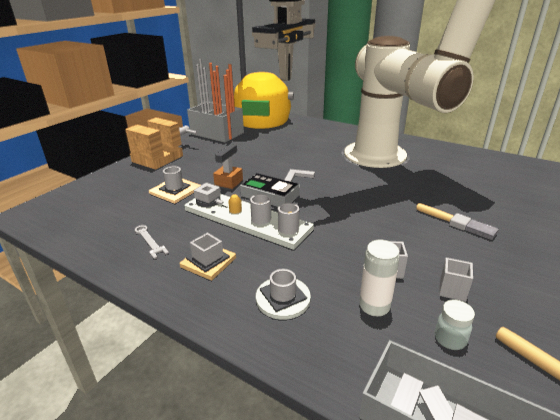

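The job is done and handed in at about 71 s. `finish_job()` gives no verdict, so the results below are my own checks.

- **Finished piece:** it stands upright in the middle of the plywood board, within a few millimetres of centre.
- **Tubes:** the sample on the round stand was round, and only two loose round tubes were present. Both stand flat over the two posts farthest from the screw (post0 and post1), and post2 is left empty. Both square tubes stayed where they were, off the fixture.
- **Clamp screw:** I turned it clockwise with the key until the torque rose sharply at about 100° of tool rotation, which fits 90° plus the play in the recess. The nose points along the row at the posts.
- **Key:** it is back in its holder, standing on the bottom of the hole.
- **Start pad:** I pressed it after the key was back. The force settled at about 6 N, tool tip at about 40.4 mm against a nominal stop of 40 mm.
- **Bystanders:** the spray can and the jar have not moved.

**Disagreements and doubts:**
- I pressed the pad twice, because the first press at about 6.3 N read 0.5 mm short of the stop. The second press triggered at its 8.5 N limit but settled at about 6 N at nearly the same height.
- The scene-camera network once placed the finished piece at z = 0.144 just after I put it down. It contradicted the pictures and the later readings, so I ignored it.

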